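Press the missing saddle onto the case board and bed the guide telescope

TASK

The case board has one tube saddle mounted and one pair of bare studs: set the loose grey saddle on those studs, notch up, and press it fully home, flat on its metal seat plate. Only then lift the white telescope tube out of its wooden rest and lay it in both saddles, centred between them (either end may lead), and let go of everything. Leave the eyepiece, the tin and the screwdriver where they are.

Things in the scene. Friction and masses are not known exactly. Their poses are not given: they have to be found in the camera images.
- board: Fixed plywood board, aluminium edging, 216 (x) x 116 (y) x 15 mm high, on the table to the robot's left or right. Origin: centre of underside, x along its length. Saddle places at x = +55 and -55 mm on top; one (either) has the mounted saddle, the other the bare studs. A tube bedded in both saddles lies along x, its centre 73 mm above this origin.
- dock: Bare place: fixed aluminium seat plate 36 (x) x 90 (y) x 3 mm on the board, with two upright round studs 13 mm across at y = +24 and -24 mm, tips 18.5 mm above the origin, tapered over the last 3 mm to 7 mm. Origin: centre of the plate's underside (15 mm above the table); axes parallel to the board's.
- dock_seat (a point): Centre of the seat plate's top, 3 mm above the dock's origin; a saddle fully home has its underside here. A sprung catch on each stud's outer side stops a saddle that is merely set down about 8 mm short of home; a downward push of about 10 N drives it home and friction keeps it there.
- mounted: The identical saddle already mounted (fixed) on its own 3 mm seat plate at the other place. Origin: centre of that plate's underside, axes parallel to the board's; its notch floor is 33 mm and its top 51 mm above the origin.
- saddle_mid (a point): Loose grey plastic saddle, about 90 g, standing on the table: 30 (x) x 84 (y) x 48 mm high. Point: its centre, 24 mm above its underside; z up, y along its length. Two square sockets in the underside, 16 mm wide, 18 mm deep, at y = +24 and -24 mm, fit the studs either way round. Grip it across the 30 mm. Home, this point is 27 mm above the dock's origin.
- saddle_floor (a point): Middle of the loose saddle's notch floor, the place to press, 30 mm above its underside. The notch runs along x, open at both ends: flat floor 44 mm wide, 56 mm at the top, between cheeks 18 mm high. Below the floor the saddle is a full block apart from its sockets.
- rest: Fixed wooden rest on the table, base 170 (x) x 80 (y) x 10 mm, with two shallow V supports, 18 mm wide, at x = +60 and -60 mm, up to 28 mm high. Between them the tube is free underneath down to the base. Origin: centre of its underside; the tube lies along its x axis, centre 41.6 mm above the origin.
- tube_mid (a point): White telescope tube lying in the rest: barrel 50 mm across, 200 mm long (about 320 g), black bands at its ends, and a black stub 30 mm across sticking 26 mm out of its -x end. This point is the centre of the barrel, x along its axis; it can roll. It balances near this point.
- eyepiece: Bystander: black eyepiece standing up, 40 mm across, 56 mm high. Origin: centre of its underside.
- tin: Bystander: steel tin, 60 mm across, 60 mm high. Origin: centre of its underside.
- driver: Bystander: screwdriver lying flat, 160 mm long along x. Origin: under its middle.
Mind the look-alikes: they are no part of the job. What is meant by the part that bears tube_mid is not green, and is the smaller of those in its own colour.

How it is judged:
By the outcome, as a careful person would: the job done as asked, in the order asked, and still so for the second after the job is handed in, with the robot touching nothing.
It also fails if it takes over 59 s, if anything falls off the work surface, if the arm or the gripper's body presses on something with over 40 N, if the wrist force passes 120 N, or if a joint passes its speed limit or range.

ROBOT

A 6-joint arm with a two-finger parallel gripper is mounted at the origin on the work surface. World frame = base frame: x ahead of the robot, y to its left, z up, the work surface at z = 0. Lengths are in m, angles in degrees, forces in N, time in s.
With the tool pointing down it reaches from about 0.375 to 0.9 m from the base axis. Payload 3.1 kg.
Tool frame: the origin (TCP) lies midway between the tips of the shut fingers; the grasp point (between the pads) lies bot.hold_point_z behind it (bot.hold_point_z is the distance from the TCP to the grasp point, in m); z points along the fingers, y is the direction in which the jaws open and shut (so a half turn about z gives the same grasp; the last joint's range is limited). The gripper opens to 87 mm and grips with 3 to 60 N. Pads are 19 mm wide; open, the fingers measure 117 mm over their backs; the gripper's body (75 mm by 190 mm) begins 51 mm behind the grasp point.
Start: joints at [-76.805, 30.224, 82.088, -0, 67.689, -10.227], TCP at [0.248, -0.573, 0.223] pointing down, gripper open.
Joint ranges: [-176.69, 176.69], [-43.24, 126.21], [12.49, 139.97], [-82, 262], [0, 151.66], [-163.58, 163.58]. Speed limits (degrees/s): [159.86, 159.86, 180, 180, 180, 180].

INTERFACE

Orientations are given as a 3x3 rotation matrix whose columns are the frame's x, y, z axes.
In Python, from rig import bot, vision, hand_in gives the robot as it stands. The module is installed in compiled form; this text tells all that it offers.
- The arm moves only by the shell command python3 -m handwheel 'ROWS'. ROWS is JSON, a list of rows, each an object of numbers: "hand": the gripper's target within -1 to 1 (fully open at 1, half-way at 0, shut at -1); "dx", "dy", "dz": the shift along the world's x, y, z in cm; "wx", "wy", "wz": the turn, a rotation vector about the world's x, y, z in rad. In form: [{"hand": .., "dx": .., "dy": .., "dz": .., "wx": .., "wy": .., "wz": ..}, ...]. A call has 1 to 10 rows; each row shifts and turns the commanded pose from where the row before left it; what a row does not reach is not made up. A row lasts 1/10 s, in which the tool goes at most 50 mm and 8.59 degrees, less where a joint would pass 70% of its speed; a pose out of reach is approached as far as the arm can. A call with a gripper value outside its range is refused whole. The fingers move at their own pace and stop on an object; the grip force is fixed at half the most. Time passes only in rows, so rows that do not move let the fingers close. It gives the time, the measured TCP pose, the force and the opening at its end, in the units of the state.
- bot.read_state(): the state, without advancing time (a new reading comes with each control period).
- vision.capture(name): name is "side" or "top"; returns (picture, depth): 384x512x3 uint8, red, green, blue; 384x512 float32, m along the optical axis (not along the pixel's ray), 0 where there is no reading.
- vision.get_calibration(name): a dict with "fx", "fy", "cx", "cy" (pixels), "k1" (the pictures are not rectified: a ray, as slopes to the right and down, at radius r is drawn at 1 + k1 r^2 times it, then the intrinsics apply), "rvec" (rotation vector, rad) and "tvec" (3), from world to camera coordinates, as OpenCV has them. Camera axes: x right, y down, z forward; pixel columns grow to the right and rows downward; lengths in m; the calibration is good to about 2 mm. A picture is of the moment at which its call begins. get_calibration takes no time and is no camera call.
- hand_in(): hands the job in, once; it reports no verdict.
The state is a dict: "time_s": time; "joint_positions": joint angles; "qvel": joint speeds; "tau": joint torques, N m; "position": TCP position; "tcp_rot": TCP orientation; "force": force on the tool from outside, world axes, zero at the start; "moment": the same for the moment, N m; "opening": opening from 0.0 (shut) to 1.0 (fully open).
Only numpy, scipy, OpenCV 4.12 (cv2) and the standard library are available. Lean on these libraries where they do the work, as an engineer would, in place of code of your own. Each camera call takes 0.05 s, during which the arm holds its last target.

## Working session

There is one attempt and no reset: what is moved stays moved. The work goes in short steps, Python scripts to look and compute and a shell command to move; the robot and the scene stay as the last step left them, time stands still between calls to the robot, and variables do not carry over. Pictures are saved under pics/ and viewed, and the job is handed in when it is done.

```bash
mkdir -p pics; cat > h.py <<'E'
import numpy as np, cv2
from rig import bot, vision
def cap(n,tag):
    p,d=vision.capture(n); np.savez(f'pics/{tag}_{n}.npz',p=p,d=d)
    cv2.imwrite(f'pics/{tag}_{n}.png',p[...,::-1]); return p,d
def world(n,uv,z):
    """intersect pixel rays with plane z"""
    c=vision.get_calibration(n); R=cv2.Rodrigues(np.array(c['rvec'],float))[0]; t=np.array(c['tvec'],float).ravel()
    K=np.array([[c['fx'],0,c['cx']],[0,c['fy'],c['cy']],[0,0,1]],float); D=np.array([c['k1'],0,0,0,0.])
    q=cv2.undistortPoints(np.array(uv,float).reshape(-1,1,2),K,D).reshape(-1,2)
    r=np.c_[q,np.ones(len(q))]@R; o=-R.T@t
    return o+r*((np.broadcast_to(z,len(q))-o[2])/r[:,2])[:,None]
def cloud(n,d):
    c=vision.get_calibration(n); R=cv2.Rodrigues(np.array(c['rvec'],float))[0]; t=np.array(c['tvec'],float).ravel()
    K=np.array([[c['fx'],0,c['cx']],[0,c['fy'],c['cy']],[0,0,1]],float); D=np.array([c['k1'],0,0,0,0.])
    h,w=d.shape; v,u=np.mgrid[:h,:w]
    q=cv2.undistortPoints(np.c_[u.ravel(),v.ravel()].astype(float).reshape(-1,1,2),K,D).reshape(-1,2)
    P=(np.c_[q,np.ones(len(q))]*d.reshape(-1,1)-t)@R
    P[d.ravel()==0]=np.nan
    return P.reshape(h,w,3)
def proj(n,P):
    c=vision.get_calibration(n)
    K=np.array([[c['fx'],0,c['cx']],[0,c['fy'],c['cy']],[0,0,1]],float); D=np.array([c['k1'],0,0,0,0.])
    return cv2.projectPoints(np.array(P,float).reshape(-1,1,3),np.array(c['rvec'],float),np.array(c['tvec'],float),K,D)[0].reshape(-1,2)
E
python3 - <<'E'
from h import *
cap('top','a');cap('side','a')
for n in('top','side'):print(vision.get_calibration(n))
print(bot.read_state(),bot.hold_point_z)
E
```

```text
{'fx': 430.11665070796676, 'fy': 430.11665070796676, 'cx': 260.0647947365007, 'cy': 193.8984987303109, 'k1': -0.09062111898848495, 'rvec': array([ 2.15171174, -2.14360415,  0.16996227]), 'tvec': array([8.18135739e-05, 4.44666171e-01, 1.23076942e+00])}
{'fx': 457.75868322115554, 'fy': 457.75868322115554, 'cx': 265.52160181512255, 'cy': 188.88851255561883, 'k1': -0.10031119942550729, 'rvec': array([ 0.44956326, -2.74962587,  1.20639723]), 'tvec': array([0.4233629 , 0.14431918, 1.37145731])}
{'time_s': 0.1, 'joint_positions': array([-7.68039282e+01,  3.02736496e+01,  8.21485949e+01, -2.11006449e-03,
        6.76876463e+01, -1.02272481e+01]), 'qvel': array([-0.01505846, -0.14142417, -0.12769297,  0.00594027, -0.0635233 ,
        0.02037664]), 'tau': array([-1.53093156e-04, -4.40985274e+01, -1.77150500e+01,  6.34284527e-02,
        5.33715764e-02, -4.97886754e-05]), 'position': array([ 0.24831856, -0.5728476 ,  0.22167186]), 'tcp_rot': array([[ 9.17587408e-01,  3.97533805e-01, -4.71009215e-04],
       [ 3.97533965e-01, -9.17585576e-01,  1.85953273e-03],
       [ 3.07035859e-04, -1.89352598e-03, -9.99998160e-01]]), 'force': array([-0.00266352, -0.46859056,  0.90412872]), 'moment': array([ 0.0364443 , -0.0535345 , -0.03672747]), 'opening': 0.9970009126341127} 0.0187
```

View pics/a_top.png

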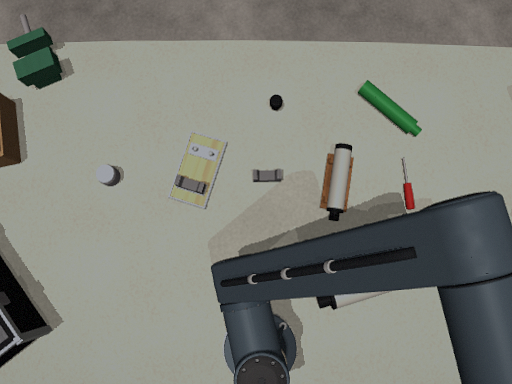

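View pics/a_side.png

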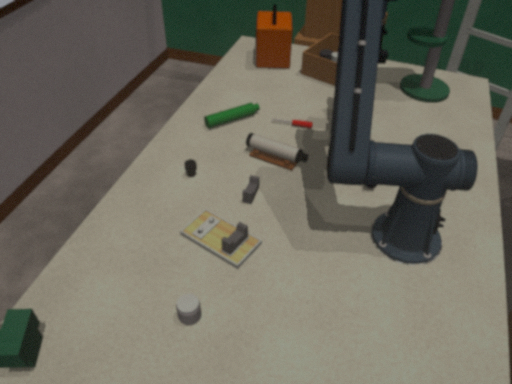

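The top view shows the board at about (198,170), with bare studs at (203,152) and the mounted saddle at (191,185). The loose saddle is at (267,175), the rested white tube at (340,180), and a second white tube is partly hidden under the arm near (355,298). I'll enlarge these areas to measure.

```bash
python3 - <<'E'
from h import *
z=np.load('pics/a_top.npz');p,d=z['p'],z['d']
c=p[120:220,160:290,::-1];cv2.imwrite('pics/z1.png',cv2.resize(c,None,fx=6,fy=6,interpolation=cv2.INTER_CUBIC))
c=p[135:225,310:420,::-1];cv2.imwrite('pics/z2.png',cv2.resize(c,None,fx=6.5,fy=6.5,interpolation=cv2.INTER_CUBIC))
P=cloud('top',d)
for u,v in[(267,175),(340,180),(333,297),(365,296),(205,152),(191,185),(240,150),(386,106)]:print(u,v,P[v,u].round(4))
E
```

```text
267 175 [ 0.5017 -0.0186  0.0313]
340 180 [ 0.4814 -0.2289  0.066 ]
333 297 [ 0.1503 -0.2015  0.0697]
365 296 [ 0.1511 -0.2954  0.0543]
205 152 [0.5735 0.1681 0.0211]
191 185 [0.4675 0.2031 0.0498]
240 150 [0.5846 0.0633 0.0037]
386 106 [ 0.7135 -0.3795  0.0507]
```

View pics/z1.png

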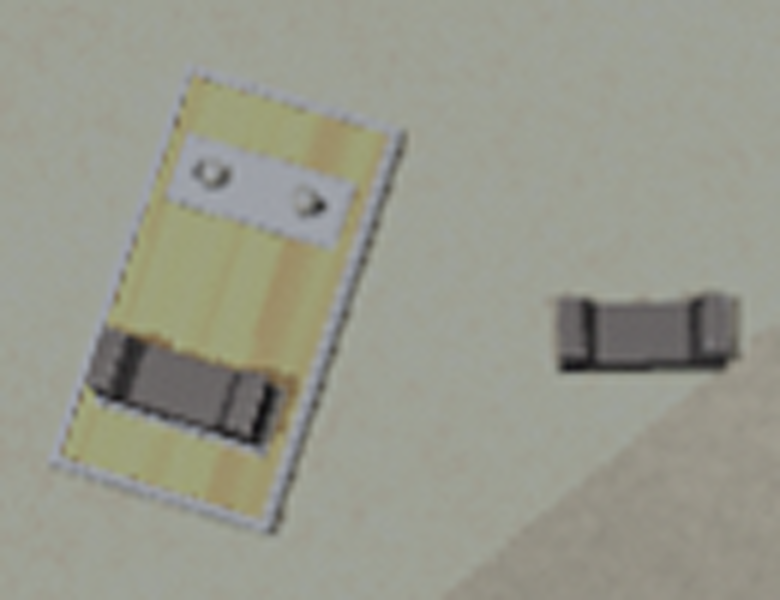

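View pics/z2.png

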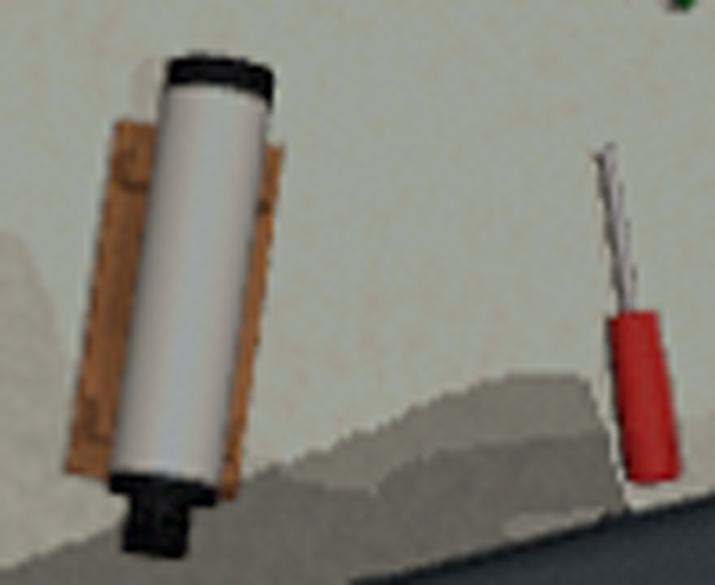

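```bash
cat > m.py <<'E'
from h import *
def rect(X):
    (c,s,a)=cv2.minAreaRect((X*1000).astype(np.float32)); return np.round(c,1),np.round(s,1),round(a,1),len(X)
E
python3 - <<'E'
from m import *
def z1(l):return [((x+.5)/6-.5+160,(y+.5)/6-.5+120) for x,y in l]
def z2(l):return [((x+.5)/6.5-.5+310,(y+.5)/6.5-.5+135) for x,y in l]
def an(A,B):return np.degrees(np.arctan2(*(B-A)[1::-1]))
def show(t,W):
    W=np.array(W);print(t,'c',W.mean(0).round(4),'sides',[ (np.linalg.norm(W[i]-W[i-1])*1e3).round(1) for i in range(4)],'ang',[an(W[i-1],W[i]).round(1) for i in range(4)])
show('board',world('top',z1([(193,70),(403,130),(272,530),(53,463)]),.015))
show('plate',world('top',z1([(190,135),(355,183),(333,247),(168,200)]),.018))
print('studs',world('top',z1([(211,170),(312,202)]),.0335))
show('mountedtop',world('top',z1([(108,328),(283,378),(265,440),(90,387)]),[.066]*4))
show('saddletop',world('top',z1([(558,296),(740,293),(738,358),(558,360)]),.048))
w=world('top',z2([(218,75),(165,478)]),.066);print('tube',w,w.mean(0),np.linalg.norm(w[0]-w[1]),an(w[1],w[0]))
c=vision.get_calibration('top');R=cv2.Rodrigues(c['rvec'])[0];print(-R.T@c['tvec'])
for n in('top','side'):
    d=np.load(f'pics/a_{n}.npz')['d'];P=cloud(n,d).reshape(-1,3)
    def sel(x0,x1,y0,y1,z0,z1):
        return P[(P[:,0]>x0)&(P[:,0]<x1)&(P[:,1]>y0)&(P[:,1]<y1)&(P[:,2]>z0)&(P[:,2]<z1)]
    print(n)
    print('sadd',rect(sel(.44,.56,-.09,.05,.012,.07)[:,:2]))
    print('sadd cheeks',rect(sel(.44,.56,-.09,.05,.042,.07)[:,:2]))
    print('mounted',rect(sel(.40,.52,.13,.28,.055,.09)[:,:2]))
    print('board',rect(sel(.38,.70,.08,.28,.009,.09)[:,:2]))
    T=sel(.36,.62,-.32,-.16,.052,.09)
    print('tube',rect(T[:,:2]),np.percentile(T[:,2],[50,95,99]))
    print('2nd',rect(sel(.08,.25,-.45,-.1,.02,.09)[:,:2]))
    print('table z',np.nanmedian(sel(.55,.75,-.15,.05,-.02,.02)[:,2]))
E
```

```text
board c [0.5228 0.1887 0.015 ] sides [np.float64(212.5), np.float64(112.1), np.float64(213.4), np.float64(114.9)] ang [np.float64(-17.6), np.float64(-106.2), np.float64(163.2), np.float64(73.3)]
plate c [0.576  0.1742 0.018 ] sides [np.float64(35.3), np.float64(87.7), np.float64(34.7), np.float64(87.2)] ang [np.float64(-16.6), np.float64(-106.4), np.float64(162.5), np.float64(74.0)]
studs [[0.582885   0.19761637 0.0335    ]
 [0.56663721 0.14680297 0.0335    ]]
mountedtop c [0.4693 0.2018 0.066 ] sides [np.float64(29.9), np.float64(88.3), np.float64(31.1), np.float64(88.5)] ang [np.float64(-15.0), np.float64(-105.8), np.float64(165.2), np.float64(73.4)]
saddletop c [ 0.5013 -0.0202  0.048 ] sides [np.float64(31.8), np.float64(89.0), np.float64(32.3), np.float64(87.6)] ang [np.float64(0.3), np.float64(-88.7), np.float64(178.0), np.float64(90.9)]
tube [[ 0.58236211 -0.24080988  0.066     ]
 [ 0.3995644  -0.212331    0.066     ]] [ 0.49096326 -0.22657044  0.066     ] 0.18500283375288346 -8.855179820186933
[0.2564385  0.01215252 1.28320419]
top
sadd (array([503.3, -18.6]), array([30.9, 83
[... 156 characters left out ...]
ray([546.2, 177.1]), array([139.3, 267.3]), 75.0, 2699)
tube (array([ 479.6, -226.6]), array([ 48.6, 224.9]), 80.2, 1120) [0.06320002 0.06946787 0.07147118]
2nd (array([ 141.8, -267.2]), array([ 39.5, 212.3]), 7.1, 594)
table z 0.0004463389131543993
side
sadd (array([501.9, -17.7]), array([32.8, 88.7]), 1.6, 276)
sadd cheeks (array([502.7, -18.3]), array([31.1, 87.6]), 1.8, 93)
mounted (array([471.8, 207.3]), array([85.9, 31.7]), 73.4, 150)
board (array([525.7, 189.4]), array([122. , 224.1]), 72.7, 2421)
tube (array([ 480.8, -223.8]), array([ 44.9, 228.9]), 81.8, 563) [0.0639379  0.07029067 0.07199375]
2nd (array([ 148.7, -287.2]), array([ 28.8, 252.6]), 7.1, 34)
table z 0.001591042910104125
```

```bash
python3 -m handwheel '[{"hand":1,"dx":1.8,"dy":3.9,"wz":0.1},{"hand":1,"dx":1.8,"dy":3.9,"wz":0.1},{"hand":1,"dx":1.8,"dy":3.9,"wz":0.1},{"hand":1,"dx":1.8,"dy":3.9,"wz":0.1},{"hand":1,"dx":1.8,"dy":3.9,"wz":0.1},{"hand":1,"dx":1.8,"dy":3.9,"wz":0.1},{"hand":1,"dx":1.8,"dy":3.9,"wz":0.1},{"hand":1,"dx":1.8,"dy":3.9,"wz":0.1},{"hand":1,"dx":1.8,"dy":3.9,"wz":0.1},{"hand":1,"dx":1.8,"dy":3.9,"wz":0.1}]'
```

```text
invalid input
```

```bash
python3 -m handwheel '[{"hand":1,"dx":1.8,"dy":3.9,"dz":0,"wx":0,"wy":0,"wz":0.1},{"hand":1,"dx":1.8,"dy":3.9,"dz":0,"wx":0,"wy":0,"wz":0.1},{"hand":1,"dx":1.8,"dy":3.9,"dz":0,"wx":0,"wy":0,"wz":0.1},{"hand":1,"dx":1.8,"dy":3.9,"dz":0,"wx":0,"wy":0,"wz":0.1},{"hand":1,"dx":1.8,"dy":3.9,"dz":0,"wx":0,"wy":0,"wz":0.1},{"hand":1,"dx":1.8,"dy":3.9,"dz":0,"wx":0,"wy":0,"wz":0.1},{"hand":1,"dx":1.8,"dy":3.9,"dz":0,"wx":0,"wy":0,"wz":0.1},{"hand":1,"dx":1.8,"dy":3.9,"dz":0,"wx":0,"wy":0,"wz":0.1},{"hand":1,"dx":1.8,"dy":3.9,"dz":0,"wx":0,"wy":0,"wz":0.1},{"hand":1,"dx":1.8,"dy":3.9,"dz":0,"wx":0,"wy":0,"wz":0.1}]'
```

```text
time_s: 1.1
position: [0.4287, -0.1817, 0.2224]
tcp_rot: [[0.158, 0.988, -0.0], [0.988, -0.158, 0.0], [0.0, -0.0, -1.0]]
force: [1.1, 0.0, 0.5]
opening: 1.001
```

```bash
python3 -m handwheel '[{"hand":1,"dx":1.5,"dy":3.25,"dz":-1,"wx":0,"wy":0,"wz":0.04},{"hand":1,"dx":1.5,"dy":3.25,"dz":-1,"wx":0,"wy":0,"wz":0.04},{"hand":1,"dx":1.5,"dy":3.25,"dz":-2,"wx":0,"wy":0,"wz":0.04},{"hand":1,"dx":1.5,"dy":3.25,"dz":-2,"wx":0,"wy":0,"wz":0.04},{"hand":1,"dx":1.5,"dy":3.25,"dz":-2,"wx":0,"wy":0,"wz":0.03},{"hand":1,"dx":0,"dy":0,"dz":-2,"wx":0,"wy":0,"wz":0},{"hand":1,"dx":0,"dy":0,"dz":0,"wx":0,"wy":0,"wz":0}]'
python3 - <<'E'
from h import *
p,d=cap('side','b');p2,d2=cap('top','b')
cv2.imwrite('pics/zb.png',cv2.resize(np.hstack([p[130:270,170:310],p2[100:240,160:300]])[...,::-1],None,fx=2.8,fy=2.8,interpolation=cv2.INTER_CUBIC))
E
```

```text
time_s: 1.8
position: [0.5015, -0.0193, 0.1201]
tcp_rot: [[-0.03, 1.0, -0.006], [1.0, 0.03, 0.002], [0.002, -0.006, -1.0]]
force: [-0.4, -0.2, -0.6]
opening: 1.001
```

View pics/zb.png

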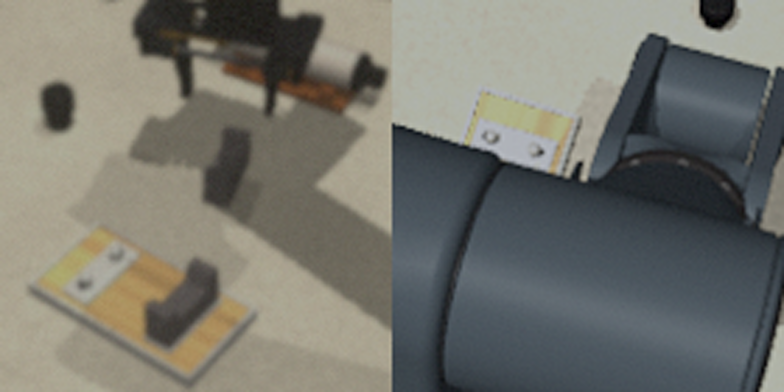

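View pics/b_top.png

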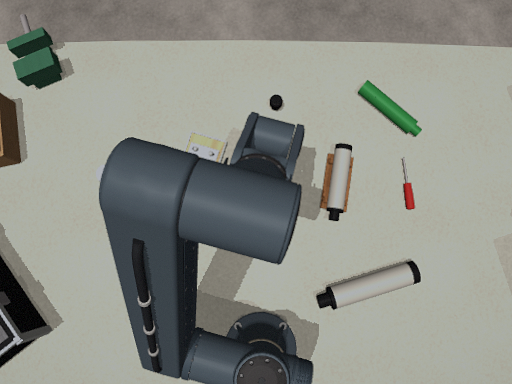

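The side view shows the open fingers straddling the saddle. The uncovered second white tube is larger and lies loose on the table, so the rested one is the target. I'll go down now.

```bash
python3 -m handwheel '[{"hand":1,"dx":0.15,"dy":0.05,"dz":-2.5,"wx":0,"wy":0,"wz":0},{"hand":1,"dx":0,"dy":0,"dz":-3,"wx":0,"wy":0,"wz":0},{"hand":1,"dx":0,"dy":0,"dz":-3,"wx":0,"wy":0,"wz":0},{"hand":1,"dx":0,"dy":0,"dz":-2,"wx":0,"wy":0,"wz":0},{"hand":1,"dx":0,"dy":0,"dz":-0.8,"wx":0,"wy":0,"wz":0},{"hand":1,"dx":0,"dy":0,"dz":0,"wx":0,"wy":0,"wz":0},{"hand":-1,"dx":0,"dy":0,"dz":0,"wx":0,"wy":0,"wz":0},{"hand":-1,"dx":0,"dy":0,"dz":0,"wx":0,"wy":0,"wz":0},{"hand":-1,"dx":0,"dy":0,"dz":0,"wx":0,"wy":0,"wz":0},{"hand":-1,"dx":0,"dy":0,"dz":0,"wx":0,"wy":0,"wz":0}]'
```

```text
time_s: 2.9
position: [0.5054, -0.0205, 0.0103]
tcp_rot: [[-0.028, 1.0, 0.001], [1.0, 0.028, -0.0], [-0.0, 0.001, -1.0]]
force: [-0.4, -0.4, 0.9]
opening: 0.724
```

```bash
python3 -m handwheel '[{"hand":-1,"dx":0,"dy":0,"dz":0,"wx":0,"wy":0,"wz":0},{"hand":-1,"dx":0,"dy":0,"dz":0,"wx":0,"wy":0,"wz":0},{"hand":-1,"dx":0,"dy":0,"dz":0,"wx":0,"wy":0,"wz":0}]'
python3 - <<'E'
from h import *
p,d=cap('side','c')
cv2.imwrite('pics/zc.png',cv2.resize(p[130:230,180:320][...,::-1],None,fx=5,fy=5,interpolation=cv2.INTER_CUBIC))
E
```

```text
time_s: 3.2
position: [0.505, -0.0204, 0.0096]
tcp_rot: [[-0.028, 1.0, -0.0], [1.0, 0.028, -0.0], [-0.0, -0.0, -1.0]]
force: [-0.9, -0.2, 0.6]
opening: 0.454
```

View pics/zc.png

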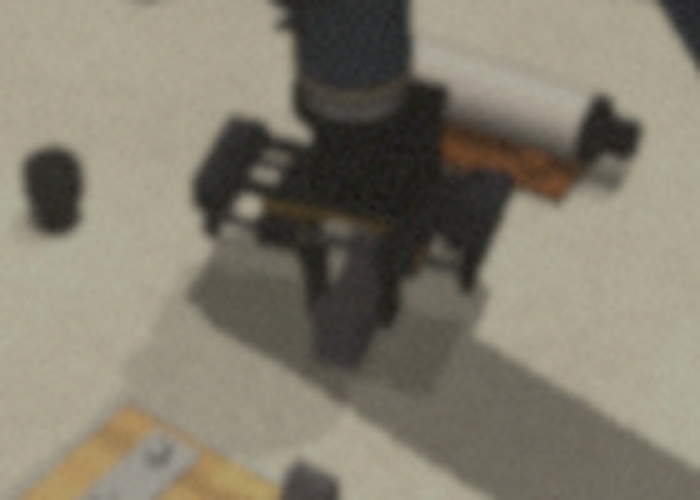

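```bash
python3 -m handwheel '[{"hand":0.1,"dx":-0.1,"dy":0.2,"dz":-0.4,"wx":0,"wy":0,"wz":0},{"hand":0.1,"dx":0,"dy":0,"dz":0,"wx":0,"wy":0,"wz":0},{"hand":-1,"dx":0,"dy":0,"dz":0,"wx":0,"wy":0,"wz":0},{"hand":-1,"dx":0,"dy":0,"dz":0,"wx":0,"wy":0,"wz":0},{"hand":-1,"dx":0,"dy":0,"dz":0,"wx":0,"wy":0,"wz":0},{"hand":-1,"dx":0,"dy":0,"dz":0,"wx":0,"wy":0,"wz":0},{"hand":-1,"dx":0,"dy":0,"dz":0,"wx":0,"wy":0,"wz":0},{"hand":-1,"dx":0,"dy":0,"dz":0,"wx":0,"wy":0,"wz":0}]'
```

```text
time_s: 4.05
position: [0.5039, -0.0185, 0.0056]
tcp_rot: [[-0.028, 1.0, -0.0], [1.0, 0.028, 0.0], [0.0, -0.0, -1.0]]
force: [-0.0, -0.4, -0.6]
opening: 0.345
```

```bash
python3 -m handwheel '[{"hand":-1,"dx":0,"dy":0,"dz":1,"wx":0,"wy":0,"wz":0},{"hand":-1,"dx":0,"dy":0,"dz":3,"wx":0,"wy":0,"wz":0},{"hand":-1,"dx":0,"dy":0,"dz":3,"wx":0,"wy":0,"wz":0},{"hand":-1,"dx":1.2,"dy":3.2,"dz":1.4,"wx":0,"wy":0,"wz":-0.053},{"hand":-1,"dx":1.2,"dy":3.2,"dz":0,"wx":0,"wy":0,"wz":-0.054},{"hand":-1,"dx":1.2,"dy":3.2,"dz":0,"wx":0,"wy":0,"wz":-0.054},{"hand":-1,"dx":1.2,"dy":3.2,"dz":0,"wx":0,"wy":0,"wz":-0.054},{"hand":-1,"dx":1.2,"dy":3.2,"dz":0,"wx":0,"wy":0,"wz":-0.054},{"hand":-1,"dx":1.25,"dy":3.2,"dz":0,"wx":0,"wy":0,"wz":-0.054},{"hand":-1,"dx":0,"dy":0,"dz":0,"wx":0,"wy":0,"wz":0}]'
```

```text
time_s: 5.05
position: [0.5783, 0.1774, 0.0906]
tcp_rot: [[0.288, 0.958, 0.004], [0.958, -0.288, 0.002], [0.003, 0.004, -1.0]]
force: [0.4, 0.0, -1.0]
opening: 0.344
```

```bash
python3 -m handwheel '[{"hand":-1,"dx":0,"dy":0,"dz":-1.5,"wx":0,"wy":0,"wz":0},{"hand":-1,"dx":0,"dy":0,"dz":-1.5,"wx":0,"wy":0,"wz":0},{"hand":-1,"dx":0,"dy":0,"dz":0,"wx":0,"wy":0,"wz":0}]'
python3 - <<'E'
from h import *
p,d=cap('side','d');p2,d2=cap('top','d')
cv2.imwrite('pics/zd.png',cv2.resize(p[170:280,160:290][...,::-1],None,fx=5,fy=5,interpolation=cv2.INTER_CUBIC))
E
```

```text
time_s: 5.35
position: [0.5741, 0.1727, 0.0575]
tcp_rot: [[0.291, 0.957, -0.006], [0.957, -0.291, -0.001], [-0.002, -0.005, -1.0]]
force: [-0.7, 0.7, -0.7]
opening: 0.341
```

View pics/zd.png

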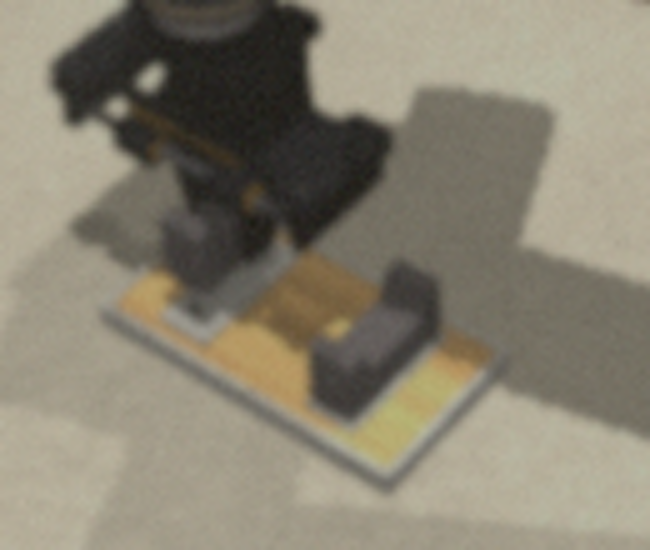

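View pics/d_top.png

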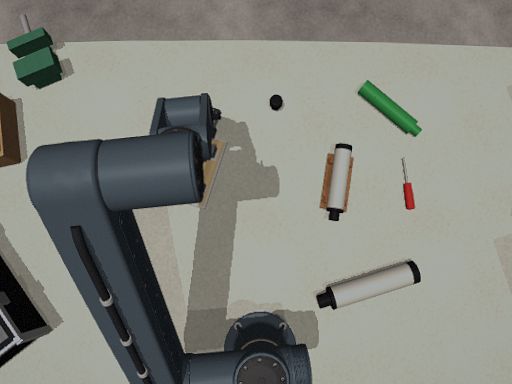

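```bash
python3 - <<'E'
from h import *
p=np.load('pics/a_side.npz')['p']
cv2.imwrite('pics/ze.png',cv2.resize(p[205:270,175:265][...,::-1],None,fx=8,fy=8,interpolation=cv2.INTER_CUBIC))
p=np.load('pics/a_top.npz')['p']
cv2.imwrite('pics/zf.png',cv2.resize(p[128:212,165:232][...,::-1],None,fx=7,fy=7,interpolation=cv2.INTER_CUBIC))
E
```

```text
(no output)
```

View pics/ze.png

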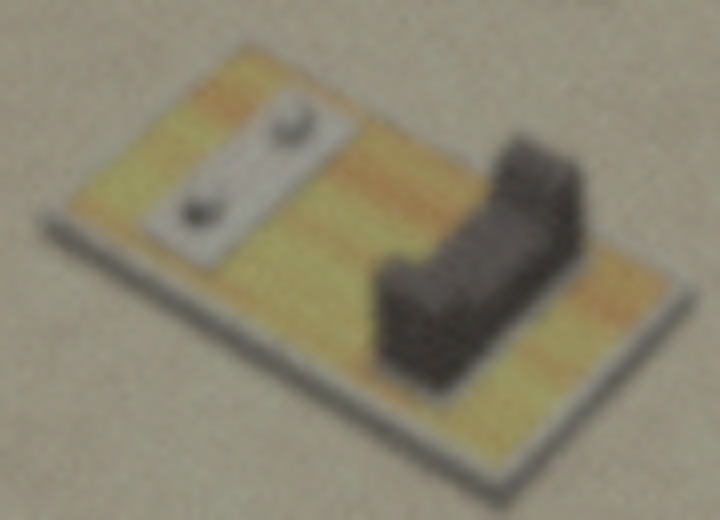

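View pics/zf.png

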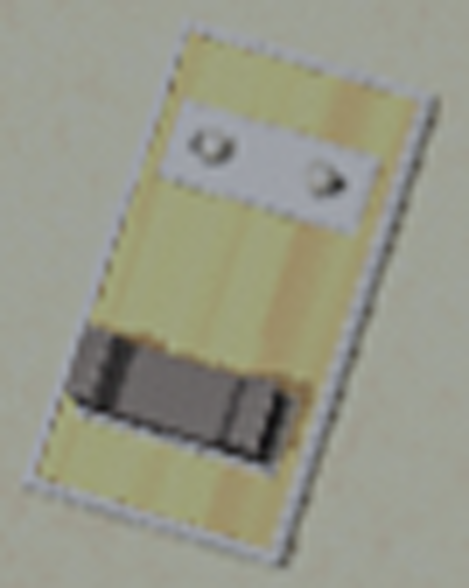

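```bash
python3 - <<'E'
from h import *
from scipy.optimize import least_squares
S=lambda l:[((x+.5)/8-.5+175,(y+.5)/8-.5+205) for x,y in l]
T=lambda l:[((x+.5)/7-.5+165,(y+.5)/7-.5+128) for x,y in l]
# board frame: x away from robot (dock at +55), y left
B=[(108,58,15),(108,-58,15),(-108,-58,15),(-108,58,15)]
Pl=[(73,45,18),(73,-45,18),(37,-45,18),(37,45,18)]
St=[(55,24,33.5),(55,-24,33.5)]
M=np.array(B+Pl+St)/1e3
top=T([(190,25),(432,95),(280,558),(25,485),(183,100),(382,158),(355,234),(160,177),(214,143),(327,178)])
side=S([(45,218),(248,42),(692,290),(500,490),(140,225),(290,82),(363,127),(215,270),(203,207),(295,121)])
def W(q):
    c,s=np.cos(q[2]),np.sin(q[2]);return np.c_[M[:,0]*c-M[:,1]*s+q[0],M[:,0]*s+M[:,1]*c+q[1],M[:,2]]
ms={'top':top,'side':side}
for ns in(['top'],['side'],['top','side']):
    f=lambda q:np.concatenate([(proj(n,W(q))-ms[n]).ravel() for n in ns])
    r=least_squares(f,[.523,.189,-.29],loss='soft_l1',x_scale=[.01,.01,.05]);q=r.x
    print(ns,q[:2].round(4),np.degrees(q[2]).round(2),'dock',(q[:2]+.055*np.array([np.cos(q[2]),np.sin(q[2])])).round(4),np.abs(f(q)).reshape(-1,2).max(1).round(1))
# where is held saddle in side depth now?
print(bot.read_state()['position'])
E
```

```text
['top'] [0.5232 0.1896] -16.94 dock [0.5758 0.1736] [0.9 0.7 1.2 0.2 0.4 0.2 0.3 0.1 0.1 1. ]
['side'] [0.5224 0.1911] -17.36 dock [0.5749 0.1747] [0.5 0.8 0.8 0.5 0.7 0.8 0.4 0.8 2.1 1. ]
['top', 'side'] [0.5229 0.1901] -17.13 dock [0.5755 0.1739] [0.8 0.7 1.3 0.4 0.4 0.3 0.5 0.2 0.1 1.1 0.6 1.  0.8 0.4 0.7 0.6 0.3 0.8
 2.4 1.2]
[0.57573921 0.17286826 0.05911161]
```

```bash
cat > ov.py <<'E'
from h import *
def ov(tag,out,q,sad,box,f,n='side'):
    p=np.load(f'pics/{tag}_{n}.npz')['p'];x0,x1,y0,y1=box
    im=cv2.resize(p[y0:y1,x0:x1][...,::-1],None,fx=f,fy=f,interpolation=cv2.INTER_CUBIC)
    def L(A,B,col):
        uv=(proj(n,[A,B])-[x0,y0]+.5)*f-.5
        cv2.line(im,tuple(uv[0].round().astype(int).tolist()),tuple(uv[1].round().astype(int).tolist()),col,1,cv2.LINE_AA)
    def tf(p,q):
        c,s=np.cos(q[3]),np.sin(q[3]);return (p[0]*c-p[1]*s+q[0],p[0]*s+p[1]*c+q[1],p[2]+q[2])
    def poly(pts,q,col):
        w=[tf(np.array(a)/1e3,q) for a in pts]
        for i in range(len(w)):L(w[i-1],w[i],col)
    if q is not None:
        poly([(108,58,15),(108,-58,15),(-108,-58,15),(-108,58,15)],q,(255,0,0))
        poly([(73,45,18),(73,-45,18),(37,-45,18),(37,45,18)],q,(255,0,0))
    if sad is not None:
        for x in(-15,15): poly([(x,-42,0),(x,42,0),(x,42,48),(x,28,48),(x,22,30),(x,-22,30),(x,-28,48),(x,-42,48)],sad,(0,255,0))
    cv2.imwrite('pics/'+out,im)
E
python3 - <<'E'
from ov import *
q=[.5229,.1901,0,np.radians(-17.1)]
p=bot.read_state()['position'];r=bot.read_state()['tcp_rot'];a=np.arctan2(r[1,1],r[0,1]);print(p,np.degrees(a))
cap('side','e')
ov('e','ov1.png',q,[p[0],p[1],p[2]-.0056,a],(160,290,170,280),6)
p=[.472,.207,.018]
ov('a','ov2.png',q,p+[q[3]],(160,290,170,280),6)
E
```

```text
[0.57573921 0.17286826 0.05911161] -16.938072099991672
```

View pics/ov1.png

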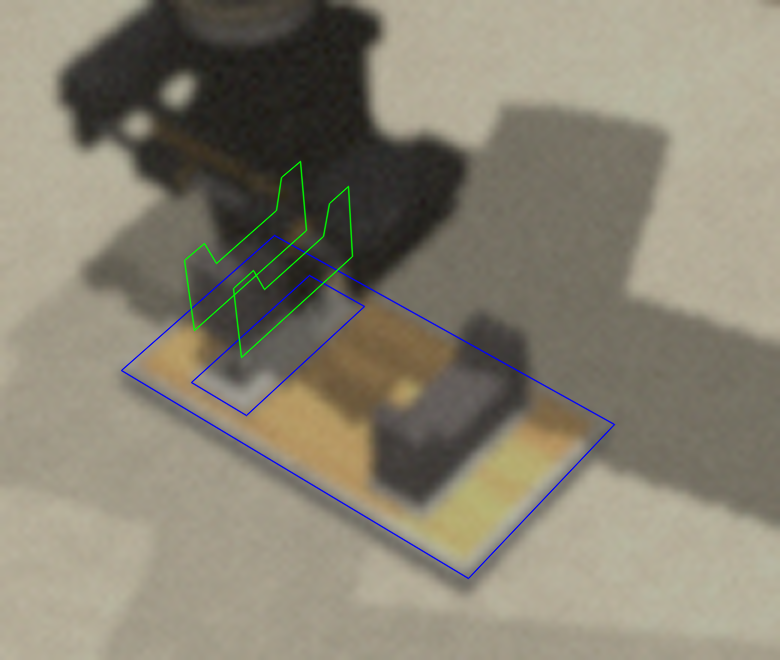

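View pics/ov2.png

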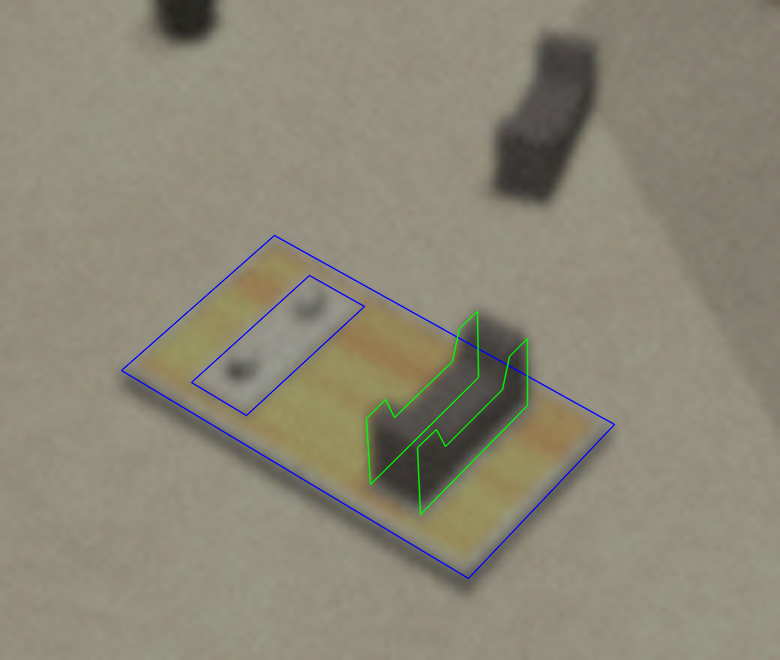

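```bash
python3 -m handwheel '[{"hand":-1,"dx":0,"dy":0.1,"dz":-0.5,"wx":0,"wy":0,"wz":0},{"hand":-1,"dx":0,"dy":0,"dz":-0.6,"wx":0,"wy":0,"wz":0},{"hand":-1,"dx":0,"dy":0,"dz":-0.6,"wx":0,"wy":0,"wz":0},{"hand":-1,"dx":0,"dy":0,"dz":0,"wx":0,"wy":0,"wz":0},{"hand":-1,"dx":0,"dy":0,"dz":-0.2,"wx":0,"wy":0,"wz":0},{"hand":-1,"dx":0,"dy":0,"dz":-0.2,"wx":0,"wy":0,"wz":0},{"hand":-1,"dx":0,"dy":0,"dz":0,"wx":0,"wy":0,"wz":0}]'
```

```text
time_s: 6.2
position: [0.5763, 0.1745, 0.0383]
tcp_rot: [[0.291, 0.957, -0.0], [0.957, -0.291, -0.0], [-0.0, -0.0, -1.0]]
force: [0.0, 0.5, -0.6]
opening: 0.344
```

```bash
python3 -m handwheel '[{"hand":-1,"dx":0,"dy":0,"dz":-0.2,"wx":0,"wy":0,"wz":0},{"hand":-1,"dx":0,"dy":0,"dz":-0.2,"wx":0,"wy":0,"wz":0},{"hand":-1,"dx":0,"dy":0,"dz":0,"wx":0,"wy":0,"wz":0},{"hand":-1,"dx":0,"dy":0,"dz":0,"wx":0,"wy":0,"wz":0}]'
```

```text
time_s: 6.6
position: [0.5764, 0.1745, 0.0345]
tcp_rot: [[0.291, 0.957, -0.0], [0.957, -0.291, -0.0], [-0.0, -0.0, -1.0]]
force: [-0.3, -0.0, -0.4]
opening: 0.343
```

```bash
python3 -m handwheel '[{"hand":-1,"dx":0,"dy":0,"dz":-0.2,"wx":0,"wy":0,"wz":0},{"hand":-1,"dx":0,"dy":0,"dz":-0.2,"wx":0,"wy":0,"wz":0},{"hand":-1,"dx":0,"dy":0,"dz":0,"wx":0,"wy":0,"wz":0},{"hand":-1,"dx":0,"dy":0,"dz":0,"wx":0,"wy":0,"wz":0}]'
```

```text
time_s: 7.0
position: [0.5769, 0.1744, 0.0309]
tcp_rot: [[0.291, 0.957, 0.001], [0.957, -0.291, -0.0], [0.0, 0.001, -1.0]]
force: [0.2, -0.9, 4.1]
opening: 0.344
```

```bash
python3 -m handwheel '[{"hand":-1,"dx":0,"dy":0,"dz":-0.2,"wx":0,"wy":0,"wz":0},{"hand":-1,"dx":0,"dy":0,"dz":-0.2,"wx":0,"wy":0,"wz":0},{"hand":-1,"dx":0,"dy":0,"dz":-0.2,"wx":0,"wy":0,"wz":0},{"hand":-1,"dx":0,"dy":0,"dz":-0.2,"wx":0,"wy":0,"wz":0},{"hand":-1,"dx":0,"dy":0,"dz":0,"wx":0,"wy":0,"wz":0}]'
```

```text
time_s: 7.5
position: [0.5775, 0.1743, 0.0235]
tcp_rot: [[0.291, 0.957, 0.002], [0.957, -0.291, -0.0], [0.0, 0.002, -1.0]]
force: [-0.1, -3.3, 7.8]
opening: 0.341
```

Now I'll release, rise, shut the fingers and press the notch floor to make sure it is home.

```bash
python3 -m handwheel '[{"hand":0,"dx":0,"dy":0,"dz":0,"wx":0,"wy":0,"wz":0},{"hand":0,"dx":0,"dy":0,"dz":0,"wx":0,"wy":0,"wz":0},{"hand":0,"dx":0,"dy":0,"dz":0,"wx":0,"wy":0,"wz":0},{"hand":0,"dx":0,"dy":0,"dz":3,"wx":0,"wy":0,"wz":0},{"hand":0,"dx":0,"dy":0,"dz":3,"wx":0,"wy":0,"wz":0},{"hand":-1,"dx":0,"dy":0,"dz":2,"wx":0,"wy":0,"wz":0},{"hand":-1,"dx":0,"dy":0,"dz":0,"wx":0,"wy":0,"wz":0},{"hand":-1,"dx":0,"dy":0,"dz":0,"wx":0,"wy":0,"wz":0},{"hand":-1,"dx":0,"dy":0,"dz":0,"wx":0,"wy":0,"wz":0},{"hand":-1,"dx":0,"dy":0,"dz":0,"wx":0,"wy":0,"wz":0}]'
python3 - <<'E'
from ov import *
cap('side','f')
q=[.5229,.1901,0,np.radians(-17.1)]
ov('f','ov3.png',q,[.5769,.1742,.018,q[3]],(160,290,170,280),6)
E
```

```text
time_s: 8.5
position: [0.5754, 0.1744, 0.101]
tcp_rot: [[0.291, 0.957, -0.003], [0.957, -0.291, -0.0], [-0.001, -0.003, -1.0]]
force: [0.4, 0.5, -0.2]
opening: 0.132
```

View pics/ov3.png

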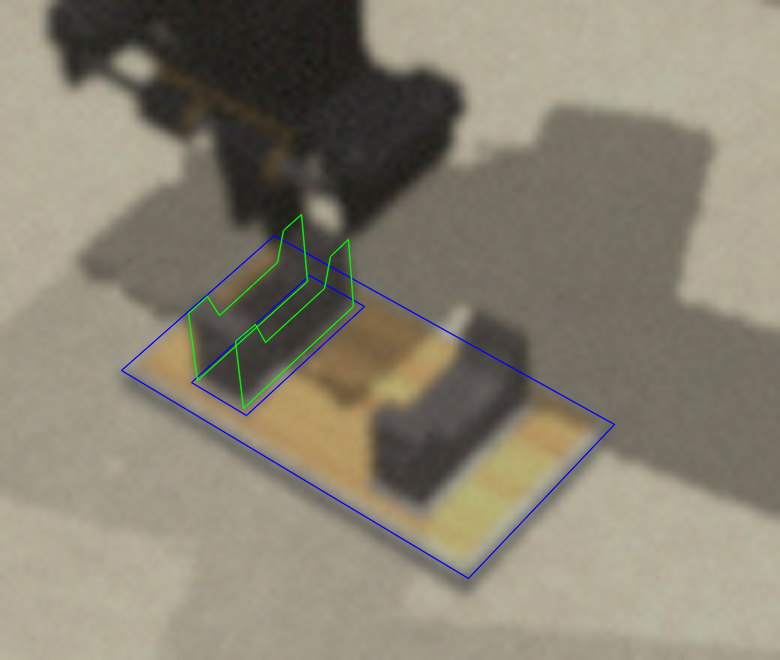

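The saddle sits home in line with the model. I'll press the notch floor at z = 0.048 to confirm.

```bash
python3 -m handwheel '[{"hand":-1,"dx":0.1,"dy":0,"dz":0,"wx":0,"wy":0,"wz":0},{"hand":-1,"dx":0,"dy":0,"dz":-1.5,"wx":0,"wy":0,"wz":0},{"hand":-1,"dx":0,"dy":0,"dz":-1.5,"wx":0,"wy":0,"wz":0},{"hand":-1,"dx":0,"dy":0,"dz":-1.5,"wx":0,"wy":0,"wz":0},{"hand":-1,"dx":0,"dy":0,"dz":0,"wx":0,"wy":0,"wz":0},{"hand":-1,"dx":0,"dy":0,"dz":-0.4,"wx":0,"wy":0,"wz":0},{"hand":-1,"dx":0,"dy":0,"dz":-0.3,"wx":0,"wy":0,"wz":0},{"hand":-1,"dx":0,"dy":0,"dz":-0.3,"wx":0,"wy":0,"wz":0},{"hand":-1,"dx":0,"dy":0,"dz":-0.3,"wx":0,"wy":0,"wz":0},{"hand":-1,"dx":0,"dy":0,"dz":0,"wx":0,"wy":0,"wz":0}]'
```

```text
time_s: 9.55
position: [0.5779, 0.1746, 0.0483]
tcp_rot: [[0.29, 0.957, 0.002], [0.957, -0.29, -0.0], [0.0, 0.002, -1.0]]
force: [-4.3, -1.3, 19.5]
opening: 0.005
```

```bash
python3 -m handwheel '[{"hand":-1,"dx":0,"dy":0,"dz":2,"wx":0,"wy":0,"wz":0},{"hand":-1,"dx":0,"dy":0,"dz":4,"wx":0,"wy":0,"wz":0},{"hand":0.5,"dx":0,"dy":0,"dz":4,"wx":0,"wy":0,"wz":0},{"hand":1,"dx":0,"dy":0,"dz":0,"wx":0,"wy":0,"wz":0}]'
python3 - <<'E'
from h import *
p,d=cap('side','g');p2,d2=cap('top','g')
a=cv2.resize(p[125:175,235:315][...,::-1],None,fx=9,fy=9,interpolation=cv2.INTER_CUBIC)
cv2.imwrite('pics/g1.png',a)
cv2.imwrite('pics/g2.png',cv2.resize(p2[140:224,310:364][...,::-1],None,fx=7,fy=7,interpolation=cv2.INTER_CUBIC))
cv2.imwrite('pics/g3.png',cv2.resize(p[170:280,160:290][...,::-1],None,fx=6,fy=6,interpolation=cv2.INTER_CUBIC))
E
```

```text
time_s: 9.95
position: [0.582, 0.1752, 0.1508]
tcp_rot: [[0.291, 0.957, 0.013], [0.957, -0.291, 0.002], [0.005, 0.012, -1.0]]
force: [1.3, -0.4, -0.7]
opening: 0.114
```

View pics/g1.png

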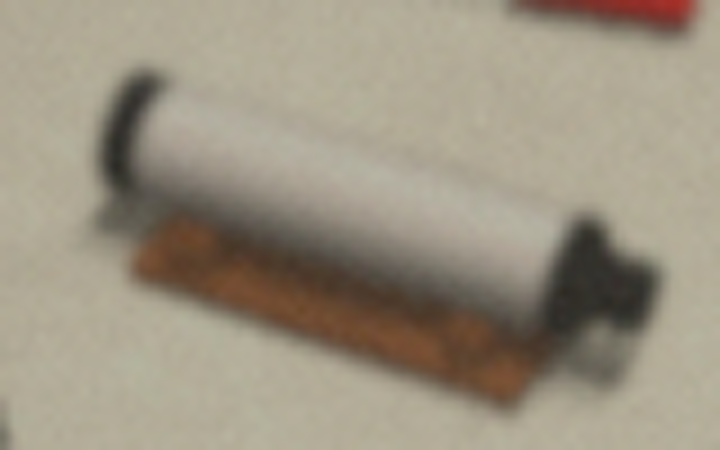

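View pics/g2.png

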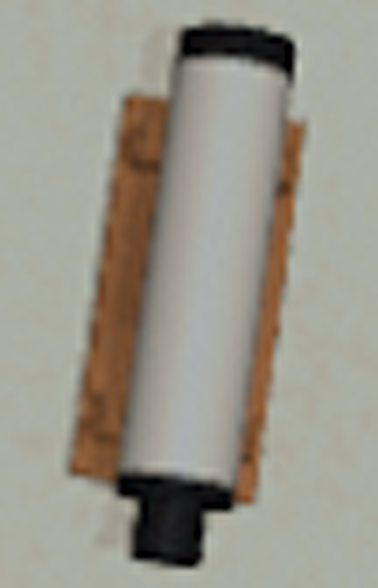

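View pics/g3.png

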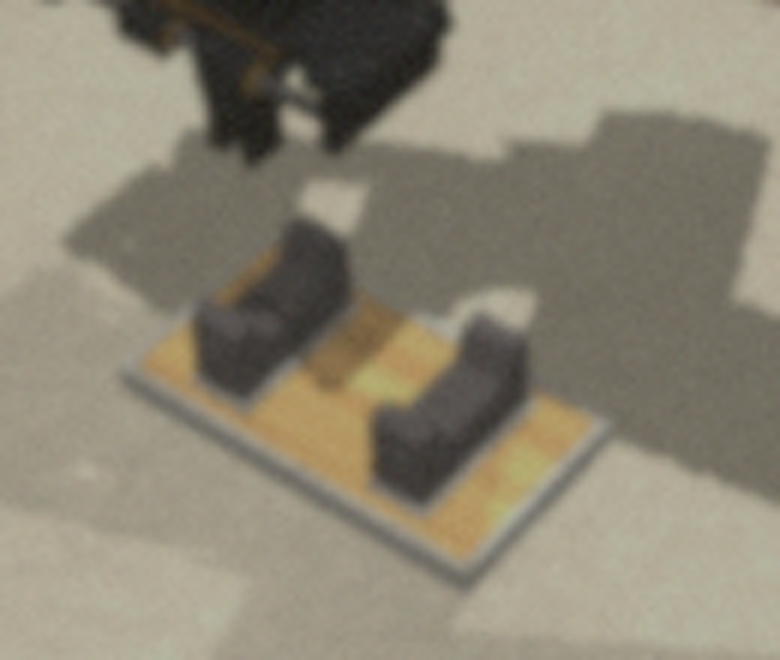

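```bash
python3 - <<'E'
from h import *
T=lambda l:[((x+.5)/7-.5+310,(y+.5)/7-.5+140) for x,y in l]
S=lambda l:[((x+.5)/9-.5+235,(y+.5)/9-.5+125) for x,y in l]
w=world('top',T([(240,27),(236,60),(182,475),(172,503)]),.0666);print(w.round(4))
print('white mid',w[1:3].mean(0),'ends mid',(w[0]+w[3])/2, np.linalg.norm(w[0]-w[3]),np.linalg.norm(w[1]-w[2]))
r=world('top',T([(128,95),(305,122),(250,503),(70,472)]),.010);print('rest',r.mean(0),[np.linalg.norm(r[i]-r[i-1]).round(4) for i in range(4)],[np.degrees(np.arctan2(*(r[i]-r[i-1])[1::-1])).round(1) for i in range(4)])
# side: far end top & near end top silhouettes
for n in('a','g'):
  for c in('top','side'):
    P=cloud(c,np.load(f'pics/{n}_{c}.npz')['d']).reshape(-1,3)
    X=P[(abs(P[:,0]-.49)<.14)&(abs(P[:,1]+.226)<.06)&(P[:,2]>.03)&(P[:,2]<.08)]
    a=np.array([np.cos(np.radians(-9)),np.sin(np.radians(-9))]);X=X[:,:2]
    # axis fit: per-bin mid
    s=(X-[.49,-.226])@a; l=(X-[.49,-.226])@[-a[1],a[0]]
    b=[(t,(l[abs(s-t)<.012].min()+l[abs(s-t)<.012].max())/2*1e3) for t in(-.07,-.04,0,.04,.07)]
    print(n,c,'s range',s.min(),s.max(),np.round(b,3).tolist())
E
```

```text
[[ 0.5903 -0.2431  0.0666]
 [ 0.5761 -0.241   0.0666]
 [ 0.4015 -0.214   0.0666]
 [ 0.39   -0.2097  0.0666]]
white mid [ 0.48878355 -0.22751358  0.0666    ] ends mid [ 0.49015347 -0.22638973  0.0666    ] 0.20315468128692496 0.1766877418668207
rest [ 0.48596014 -0.22930342  0.01      ] [np.float64(0.1679), np.float64(0.0783), np.float64(0.1696), np.float64(0.0782)] [np.float64(-9.8), np.float64(-98.4), np.float64(170.2), np.float64(80.4)]
a top s range -0.1227673437548474 0.1021562427304017 [[-0.07, -0.005], [-0.04, -2.814], [0.0, -2.685], [0.04, -2.526], [0.07, -5.816]]
a side s range -0.1244220790400894 0.10507096458070843 [[-0.07, 1.097], [-0.04, 2.388], [0.0, 1.109], [0.04, 5.131], [0.07, 1.168]]
g top s range -0.12292364553600131 0.10138308813111754 [[-0.07, -5.977], [-0.04, -2.07], [0.0, -3.049], [0.04, -2.862], [0.07, -3.561]]
g side s range -0.12357779646432544 0.106442272512363 [[-0.07, 0.494], [-0.04, -2.205], [0.0, 2.339], [0.04, 0.881], [0.07, 0.188]]
```

```bash
python3 -m handwheel '[{"hand":1,"dx":-0.8,"dy":-3.4,"dz":0,"wx":0,"wy":0,"wz":-0.12},{"hand":1,"dx":-0.8,"dy":-3.4,"dz":0,"wx":0,"wy":0,"wz":-0.12},{"hand":1,"dx":-0.8,"dy":-3.4,"dz":0,"wx":0,"wy":0,"wz":-0.12},{"hand":1,"dx":-0.8,"dy":-3.4,"dz":0,"wx":0,"wy":0,"wz":-0.12},{"hand":1,"dx":-0.8,"dy":-3.4,"dz":0,"wx":0,"wy":0,"wz":-0.12},{"hand":1,"dx":-0.8,"dy":-3.4,"dz":0,"wx":0,"wy":0,"wz":-0.12},{"hand":1,"dx":-0.8,"dy":-3.4,"dz":0,"wx":0,"wy":0,"wz":-0.12},{"hand":1,"dx":-0.8,"dy":-3.4,"dz":0,"wx":0,"wy":0,"wz":-0.12},{"hand":1,"dx":-0.8,"dy":-3.4,"dz":0,"wx":0,"wy":0,"wz":-0.12},{"hand":1,"dx":-0.8,"dy":-3.4,"dz":0,"wx":0,"wy":0,"wz":-0.12}]'
python3 -m handwheel '[{"hand":1,"dx":-0.3,"dy":-3.1,"dz":0,"wx":0,"wy":0,"wz":-0.12},{"hand":1,"dx":-0.3,"dy":-3.1,"dz":0,"wx":0,"wy":0,"wz":-0.12},{"hand":1,"dx":0,"dy":0,"dz":0,"wx":0,"wy":0,"wz":0},{"hand":1,"dx":0,"dy":0,"dz":0,"wx":0,"wy":0,"wz":0}]'
```

```text
time_s: 11.05
position: [0.4958, -0.1662, 0.143]
tcp_rot: [[0.997, 0.071, -0.003], [0.071, -0.998, 0.002], [-0.003, -0.002, -1.0]]
force: [1.4, -0.7, 0.4]
opening: 0.987
time_s: 11.45
position: [0.4903, -0.2272, 0.1431]
tcp_rot: [[0.986, -0.164, -0.003], [-0.164, -0.986, 0.002], [-0.003, -0.002, -1.0]]
force: [0.4, -0.0, 0.1]
opening: 1.004
```

```bash
python3 -m handwheel '[{"hand":1,"dx":0.05,"dy":0,"dz":-3,"wx":0,"wy":0,"wz":0},{"hand":1,"dx":0,"dy":0,"dz":-3,"wx":0,"wy":0,"wz":0},{"hand":1,"dx":0,"dy":0,"dz":-3,"wx":0,"wy":0,"wz":0},{"hand":1,"dx":0,"dy":0,"dz":-2,"wx":0,"wy":0,"wz":0},{"hand":1,"dx":0,"dy":0,"dz":-0.7,"wx":0,"wy":0,"wz":0},{"hand":1,"dx":0,"dy":0,"dz":0,"wx":0,"wy":0,"wz":0},{"hand":1,"dx":0,"dy":0,"dz":0,"wx":0,"wy":0,"wz":0}]'
```

```text
time_s: 12.15
position: [0.4924, -0.227, 0.0281]
tcp_rot: [[0.987, -0.162, 0.001], [-0.162, -0.987, -0.0], [0.001, 0.0, -1.0]]
force: [0.1, -0.0, 0.3]
opening: 1.004
```

```bash
python3 - <<'E'
from h import *
p,d=cap('side','i')
cv2.imwrite('pics/i.png',cv2.resize(p[110:190,220:330][...,::-1],None,fx=7,fy=7,interpolation=cv2.INTER_CUBIC))
E
```

```text
(no output)
```

View pics/i.png

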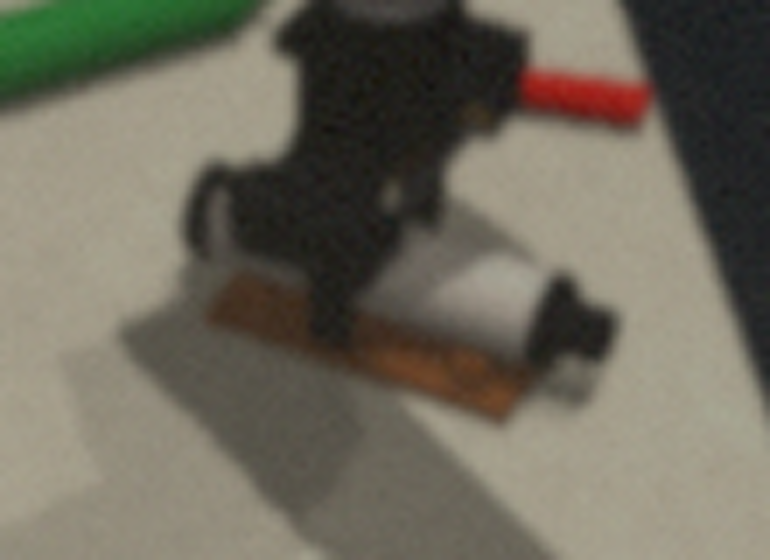

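```bash
python3 -m handwheel '[{"hand":1,"dx":-0.1,"dy":0,"dz":-0.5,"wx":0,"wy":0,"wz":0},{"hand":1,"dx":0,"dy":0,"dz":0,"wx":0,"wy":0,"wz":0},{"hand":-1,"dx":0,"dy":0,"dz":0,"wx":0,"wy":0,"wz":0},{"hand":-1,"dx":0,"dy":0,"dz":0,"wx":0,"wy":0,"wz":0},{"hand":-1,"dx":0,"dy":0,"dz":0,"wx":0,"wy":0,"wz":0},{"hand":-1,"dx":0,"dy":0,"dz":0,"wx":0,"wy":0,"wz":0},{"hand":-1,"dx":0,"dy":0,"dz":0,"wx":0,"wy":0,"wz":0},{"hand":-1,"dx":0,"dy":0,"dz":0,"wx":0,"wy":0,"wz":0},{"hand":-1,"dx":0,"dy":0,"dz":0,"wx":0,"wy":0,"wz":0},{"hand":-1,"dx":0,"dy":0,"dz":0,"wx":0,"wy":0,"wz":0}]'
```

```text
time_s: 13.2
position: [0.4907, -0.2303, 0.0234]
tcp_rot: [[0.987, -0.162, 0.0], [-0.162, -0.987, -0.004], [0.001, 0.004, -1.0]]
force: [-5.9, -7.6, 4.5]
opening: 0.566
```

```bash
python3 -m handwheel '[{"hand":-1,"dx":0,"dy":-0.25,"dz":0.5,"wx":0,"wy":0,"wz":0},{"hand":-1,"dx":0,"dy":0,"dz":1.5,"wx":0,"wy":0,"wz":0},{"hand":-1,"dx":0,"dy":0,"dz":3,"wx":0,"wy":0,"wz":0},{"hand":-1,"dx":0,"dy":0,"dz":3,"wx":0,"wy":0,"wz":0},{"hand":-1,"dx":0,"dy":0,"dz":3,"wx":0,"wy":0,"wz":0},{"hand":-1,"dx":0,"dy":0,"dz":1,"wx":0,"wy":0,"wz":0},{"hand":-1,"dx":0,"dy":0,"dz":0,"wx":0,"wy":0,"wz":0}]'
python3 - <<'E'
from h import *
p,d=cap('side','j');p2,d2=cap('top','j')
cv2.imwrite('pics/j.png',cv2.resize(p[80:190,210:340][...,::-1],None,fx=6,fy=6,interpolation=cv2.INTER_CUBIC))
E
```

```text
time_s: 13.9
position: [0.4916, -0.2301, 0.1436]
tcp_rot: [[0.987, -0.163, 0.002], [-0.163, -0.987, -0.001], [0.003, 0.001, -1.0]]
force: [0.1, 0.1, -2.8]
opening: 0.565
```

View pics/j.png

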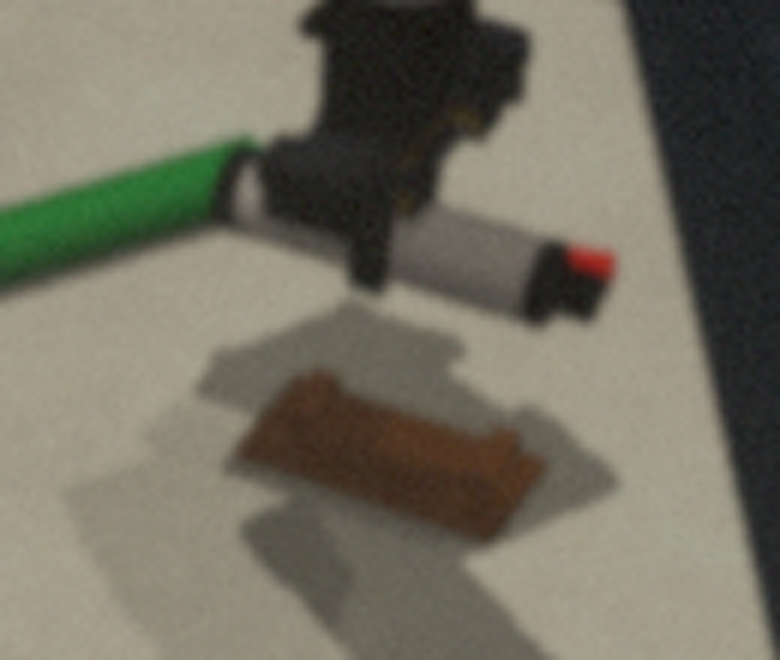

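View pics/j_top.png

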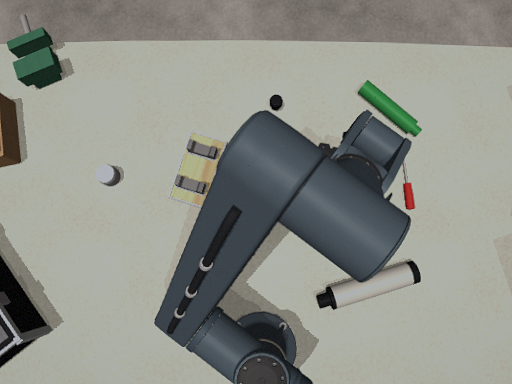

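```bash
python3 - <<'E'
from m import *
for t,n in(('j','top'),('j','side'),('g','side'),('a','top')):
    d=np.load(f'pics/{t}_{n}.npz')['d'];P=cloud(n,d).reshape(-1,3);P=P[~np.isnan(P[:,0])]
    for c in((.472,.207),(.577,.174)):
        a=np.radians(-17);v=P[:,:2]-c;u=v@[np.cos(a),np.sin(a)];w=v@[-np.sin(a),np.cos(a)]
        X=P[(abs(u)<.026)&(abs(w)<.055)&(P[:,2]>.04)&(P[:,2]<.09)]
        if len(X)<20:continue
        H=X[X[:,2]>.06];print(t,n,rect(X[:,:2]),'top z',np.median(H[:,2]).round(4) if len(H) else None)
E
python3 -m handwheel '[{"hand":-1,"dx":0.3,"dy":3.5,"dz":0,"wx":0,"wy":0,"wz":-0.014},{"hand":-1,"dx":0.3,"dy":3.5,"dz":0,"wx":0,"wy":0,"wz":-0.014},{"hand":-1,"dx":0.3,"dy":3.5,"dz":0,"wx":0,"wy":0,"wz":-0.014},{"hand":-1,"dx":0.3,"dy":3.5,"dz":0,"wx":0,"wy":0,"wz":-0.014},{"hand":-1,"dx":0.3,"dy":3.5,"dz":0,"wx":0,"wy":0,"wz":-0.014},{"hand":-1,"dx":0.3,"dy":3.5,"dz":0,"wx":0,"wy":0,"wz":-0.014},{"hand":-1,"dx":0.3,"dy":3.5,"dz":0,"wx":0,"wy":0,"wz":-0.014},{"hand":-1,"dx":0.3,"dy":3.5,"dz":0,"wx":0,"wy":0,"wz":-0.014},{"hand":-1,"dx":0.3,"dy":3.5,"dz":0,"wx":0,"wy":0,"wz":-0.014},{"hand":-1,"dx":0.3,"dy":3.5,"dz":0,"wx":0,"wy":0,"wz":-0.01}]'
python3 -m handwheel '[{"hand":-1,"dx":0.2,"dy":3.5,"dz":0,"wx":0,"wy":0,"wz":0},{"hand":-1,"dx":0,"dy":3.5,"dz":0,"wx":0,"wy":0,"wz":0},{"hand":-1,"dx":0,"dy":0,"dz":0,"wx":0,"wy":0,"wz":0},{"hand":-1,"dx":0,"dy":0,"dz":0,"wx":0,"wy":0,"wz":0}]'
```

```text
j top (array([472. , 206.2]), array([84.9, 30.8]), 72.3, 327) top z 0.0661
j top (array([576.1, 174.9]), array([86.3, 31.5]), 75.8, 320) top z 0.0662
j side (array([471.9, 206.2]), array([90.8, 33.4]), 72.6, 351) top z 0.0657
j side (array([577.5, 174.4]), array([87.8, 35.3]), 73.4, 334) top z 0.0654
g side (array([471.5, 206.8]), array([86.1, 31.8]), 72.7, 355) top z 0.0661
g side (array([577.9, 173.9]), array([88. , 34.8]), 73.5, 338) top z 0.0665
a top (array([471.9, 206.4]), array([86. , 30.5]), 72.6, 329) top z 0.0668
time_s: 15.0
position: [0.5194, 0.1215, 0.1403]
tcp_rot: [[0.955, -0.296, -0.005], [-0.296, -0.955, -0.0], [-0.004, 0.001, -1.0]]
force: [0.4, 0.4, -2.3]
opening: 0.565
time_s: 15.4
position: [0.5214, 0.1906, 0.1405]
tcp_rot: [[0.956, -0.294, -0.004], [-0.294, -0.956, -0.001], [-0.004, 0.002, -1.0]]
force: [0.8, -0.7, -3.5]
opening: 0.568
```

```bash
python3 - <<'E'
from h import *
p,d=cap('side','k');p2,d2=cap('top','k')
cv2.imwrite('pics/k.png',cv2.resize(p[150:280,160:290][...,::-1],None,fx=4.6,fy=4.6,interpolation=cv2.INTER_CUBIC))
cv2.imwrite('pics/k2.png',cv2.resize(p2[100:240,140:290][...,::-1],None,fx=4.2,fy=4.2,interpolation=cv2.INTER_CUBIC))
st=bot.read_state();t=st['position'];a=st['tcp_rot'][:2,0];b=np.array([-a[1],a[0]]);print(t)
for n,D in(('side',d),('top',d2)):
    P=cloud(n,D).reshape(-1,3);P=P[~np.isnan(P[:,0])]
    v=P[:,:2]-t[:2];s=v@a;l=v@b
    for z0,z1 in((.13,.155),(.155,.19)):
        m=(abs(l)<.026)&(abs(s)<.15)&(P[:,2]>z0)&(P[:,2]<z1)
        print(n,z0,np.percentile(s[m],[0,1,99,100]).round(4) if m.sum() else 0,m.sum())
        mm=m&(abs(l)>.016);print('  off-axis',np.percentile(s[mm],[0,1,99,100]).round(4) if mm.sum() else 0)
E
```

```text
[0.5219908  0.18924018 0.14115293]
side 0.13 [-0.125  -0.1247 -0.0089 -0.0082] 53
  off-axis [-0.0996 -0.0993 -0.0086 -0.0082]
side 0.155 [-0.1254 -0.1237  0.1011  0.1039] 762
  off-axis [-0.1225 -0.0992  0.0421  0.1039]
top 0.13 0 0
  off-axis 0
top 0.155 [0.0428 0.0447 0.1005 0.1017] 183
  off-axis [0.0437 0.046  0.0997 0.1   ]
```

View pics/k.png

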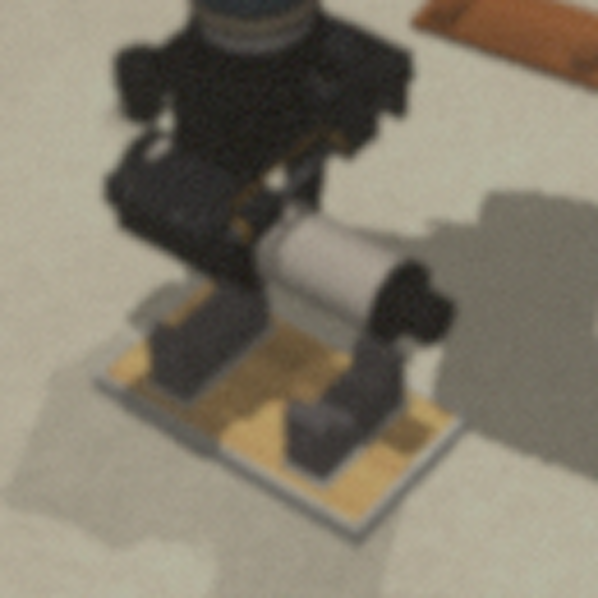

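View pics/k2.png

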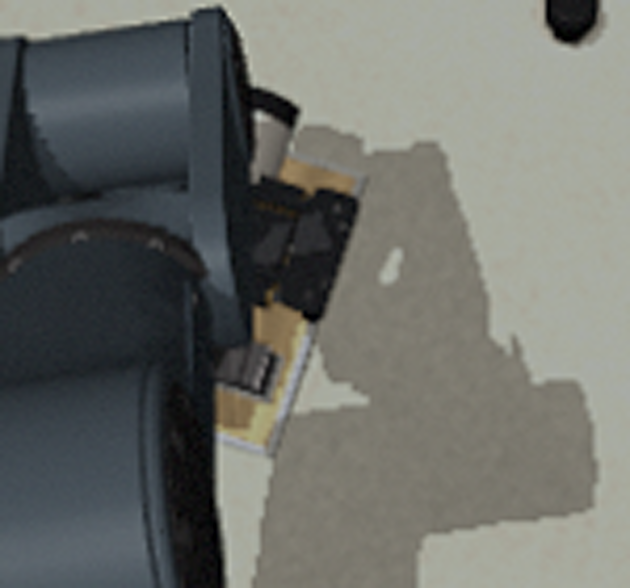

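```bash
python3 -m handwheel '[{"hand":-1,"dx":0.15,"dy":0.15,"dz":-2,"wx":0,"wy":0,"wz":0},{"hand":-1,"dx":0,"dy":0,"dz":-2,"wx":0,"wy":0,"wz":0},{"hand":-1,"dx":0,"dy":0,"dz":-1.3,"wx":0,"wy":0,"wz":0},{"hand":-1,"dx":0,"dy":0,"dz":0,"wx":0,"wy":0,"wz":0},{"hand":-1,"dx":0,"dy":0,"dz":0,"wx":0,"wy":0,"wz":0}]'
```

```text
time_s: 16.0
position: [0.5246, 0.1909, 0.0894]
tcp_rot: [[0.955, -0.297, -0.001], [-0.297, -0.955, -0.0], [-0.0, 0.0, -1.0]]
force: [0.0, 0.7, -1.7]
opening: 0.568
```

```bash
python3 -m handwheel '[{"hand":-1,"dx":-0.05,"dy":0,"dz":-1,"wx":0,"wy":0,"wz":0},{"hand":-1,"dx":0,"dy":0,"dz":-1,"wx":0,"wy":0,"wz":0},{"hand":-1,"dx":0,"dy":0,"dz":-0.6,"wx":0,"wy":0,"wz":0},{"hand":-1,"dx":0,"dy":0,"dz":-0.3,"wx":0,"wy":0,"wz":0},{"hand":-1,"dx":0,"dy":0,"dz":0,"wx":0,"wy":0,"wz":0},{"hand":-1,"dx":0,"dy":0,"dz":0,"wx":0,"wy":0,"wz":0}]'
```

```text
time_s: 16.6
position: [0.5241, 0.1916, 0.0606]
tcp_rot: [[0.955, -0.296, 0.0], [-0.296, -0.955, 0.0], [0.0, -0.0, -1.0]]
force: [0.0, 0.8, -2.5]
opening: 0.566
```

```bash
python3 -m handwheel '[{"hand":-1,"dx":-0.05,"dy":-0.1,"dz":-0.2,"wx":0,"wy":0,"wz":0},{"hand":-1,"dx":0,"dy":0,"dz":-0.2,"wx":0,"wy":0,"wz":0},{"hand":-1,"dx":0,"dy":0,"dz":-0.1,"wx":0,"wy":0,"wz":0},{"hand":-1,"dx":0,"dy":0,"dz":0,"wx":0,"wy":0,"wz":0},{"hand":-1,"dx":0,"dy":0,"dz":0,"wx":0,"wy":0,"wz":0}]'
```

```text
time_s: 17.1
position: [0.5235, 0.1906, 0.0556]
tcp_rot: [[0.955, -0.296, 0.0], [-0.296, -0.955, 0.0], [0.0, -0.0, -1.0]]
force: [0.0, 0.4, -2.6]
opening: 0.569
```

```bash
python3 -m handwheel '[{"hand":-1,"dx":0,"dy":0,"dz":-0.1,"wx":0,"wy":0,"wz":0},{"hand":-1,"dx":0,"dy":0,"dz":0,"wx":0,"wy":0,"wz":0},{"hand":-1,"dx":0,"dy":0,"dz":0,"wx":0,"wy":0,"wz":0}]'
python3 - <<'E'
from h import *
p,d=cap('side','l')
cv2.imwrite('pics/l.png',cv2.resize(p[170:280,160:290][...,::-1],None,fx=5,fy=5,interpolation=cv2.INTER_CUBIC))
E
```

```text
time_s: 17.4
position: [0.5235, 0.1905, 0.0546]
tcp_rot: [[0.955, -0.296, 0.0], [-0.296, -0.955, 0.0], [0.0, -0.0, -1.0]]
force: [0.3, 0.8, -2.4]
opening: 0.565
```

View pics/l.png

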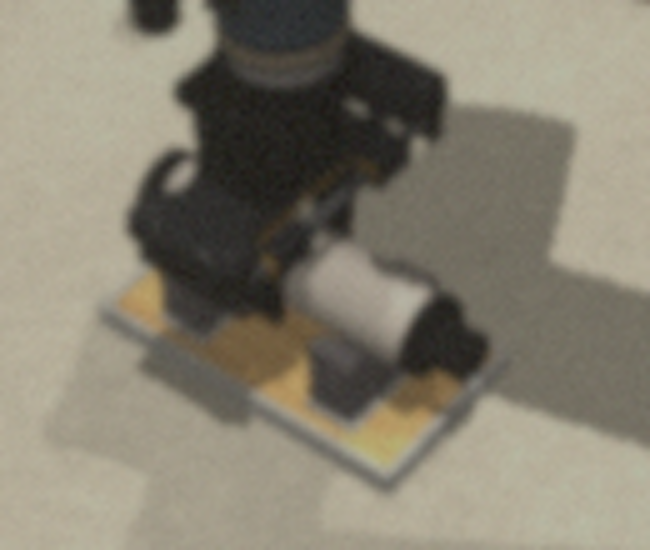

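```bash
python3 -m handwheel '[{"hand":-1,"dx":0,"dy":0,"dz":-0.1,"wx":0,"wy":0,"wz":0},{"hand":-1,"dx":0,"dy":0,"dz":0,"wx":0,"wy":0,"wz":0},{"hand":-1,"dx":0,"dy":0,"dz":0,"wx":0,"wy":0,"wz":0}]'
python3 -m handwheel '[{"hand":-1,"dx":0,"dy":0,"dz":-0.05,"wx":0,"wy":0,"wz":0},{"hand":-1,"dx":0,"dy":0,"dz":0,"wx":0,"wy":0,"wz":0},{"hand":-1,"dx":0,"dy":0,"dz":0,"wx":0,"wy":0,"wz":0}]'
```

```text
time_s: 17.75
position: [0.5235, 0.1905, 0.0545]
tcp_rot: [[0.955, -0.296, 0.0], [-0.296, -0.955, -0.0], [0.0, -0.0, -1.0]]
force: [-2.1, 0.4, 6.4]
opening: 0.564
time_s: 18.05
position: [0.5235, 0.1906, 0.0544]
tcp_rot: [[0.955, -0.296, 0.001], [-0.296, -0.955, -0.0], [0.001, -0.0, -1.0]]
force: [-3.1, -0.6, 8.6]
opening: 0.57
```

The tube is bedded: upward force has appeared at the expected height. Releasing now.

```bash
python3 -m handwheel '[{"hand":1,"dx":0,"dy":0,"dz":0.1,"wx":0,"wy":0,"wz":0},{"hand":1,"dx":0,"dy":0,"dz":0,"wx":0,"wy":0,"wz":0},{"hand":1,"dx":0,"dy":0,"dz":0,"wx":0,"wy":0,"wz":0},{"hand":1,"dx":0,"dy":0,"dz":0,"wx":0,"wy":0,"wz":0},{"hand":1,"dx":0,"dy":0,"dz":0,"wx":0,"wy":0,"wz":0},{"hand":1,"dx":0,"dy":0,"dz":0,"wx":0,"wy":0,"wz":0}]'
python3 -m handwheel '[{"hand":1,"dx":0,"dy":0,"dz":1,"wx":0,"wy":0,"wz":0},{"hand":1,"dx":0,"dy":0,"dz":3,"wx":0,"wy":0,"wz":0},{"hand":1,"dx":0,"dy":0,"dz":4,"wx":0,"wy":0,"wz":0},{"hand":1,"dx":0,"dy":0,"dz":4,"wx":0,"wy":0,"wz":0},{"hand":1,"dx":0,"dy":-3,"dz":3,"wx":0,"wy":0,"wz":0},{"hand":1,"dx":0,"dy":-4,"dz":0,"wx":0,"wy":0,"wz":0},{"hand":1,"dx":0,"dy":-4,"dz":0,"wx":0,"wy":0,"wz":0},{"hand":1,"dx":0,"dy":-4,"dz":0,"wx":0,"wy":0,"wz":0},{"hand":1,"dx":0,"dy":-4,"dz":0,"wx":0,"wy":0,"wz":0},{"hand":1,"dx":0,"dy":-4,"dz":0,"wx":0,"wy":0,"wz":0}]'
python3 -m handwheel '[{"hand":1,"dx":0,"dy":-4,"dz":0,"wx":0,"wy":0,"wz":0},{"hand":1,"dx":0,"dy":-4,"dz":0,"wx":0,"wy":0,"wz":0},{"hand":1,"dx":0,"dy":-4,"dz":0,"wx":0,"wy":0,"wz":0},{"hand":1,"dx":0,"dy":0,"dz":0,"wx":0,"wy":0,"wz":0},{"hand":1,"dx":0,"dy":0,"dz":0,"wx":0,"wy":0,"wz":0}]'
python3 - <<'E'
from h import *
p,d=cap('side','n');p2,d2=cap('top','n')
cv2.imwrite('pics/n.png',cv2.resize(np.hstack([p[160:290,155:285],p2[110:240,140:270]])[...,::-1],None,fx=3,fy=3,interpolation=cv2.INTER_CUBIC))
c=np.array([.5245,.1904]);a=np.radians(-17.1);A=np.array([np.cos(a),np.sin(a)]);b=np.array([-A[1],A[0]])
for n,D in(('side',d),('top',d2)):
    P=cloud(n,D).reshape(-1,3);P=P[~np.isnan(P[:,0])];v=P[:,:2]-c;s=v@A;l=v@b
    m=(abs(l)<.03)&(abs(s)<.15)&(P[:,2]>.075)&(P[:,2]<.13)
    print(n,np.percentile(s[m],[0,1,99,100]).round(4),'offaxis',np.percentile(s[m&(abs(l)>.017)],[1,99]).round(4))
    for t in(-.08,-.03,.03,.08):
        k=m&(abs(s-t)<.02);print(t,'lat',np.percentile(l[k],[2,98]).round(4),'top z',np.percentile(P[k,2],98).round(4))
E
```

```text
time_s: 18.65
position: [0.5234, 0.1905, 0.0539]
tcp_rot: [[0.955, -0.296, -0.0], [-0.296, -0.955, -0.0], [-0.0, 0.0, -1.0]]
force: [0.3, 0.5, 0.7]
opening: 0.971
time_s: 19.65
position: [0.5233, -0.041, 0.2049]
tcp_rot: [[0.955, -0.296, 0.001], [-0.296, -0.955, -0.0], [0.001, -0.0, -1.0]]
force: [-0.2, -0.4, 0.2]
opening: 1.002
time_s: 20.15
position: [0.5232, -0.1602, 0.2045]
tcp_rot: [[0.955, -0.298, 0.0], [-0.298, -0.955, 0.0], [0.0, -0.0, -1.0]]
force: [-0.7, -0.1, 0.1]
opening: 1.003
side [-0.1255 -0.1236  0.1004  0.1047] offaxis [-0.0987  0.099 ]
-0.08 lat [-0.0199  0.0239] top z 0.1016
-0.03 lat [-0.018   0.0241] top z 0.1009
0.03 lat [-0.0165  0.0241] top z 0.1015
0.08 lat [-0.016   0.0247] top z 0.1013
top [0.0604 0.0615 0.099  0.0998] offaxis [0.0614 0.0983]Traceback (most recent call last):
  File "<stdin>", line 10, in <module>
    return _quantile_unchecked(
        a, q, axis, out, overwrite_input, method, keepdims, weights)
    return _ureduce(a,
                    func=_quantile_ureduce_func,
    ...<5 lines>...
                    overwrite_input=overwrite_input,
                    method=method)
    r = func(a, **kwargs)
    result = _quantile(arr,
                       quantiles=q,
    ...<2 lines>...
                       out=out,
                       weights=wgt)
    slices_having_nans = np.isnan(arr[-1, ...])
                                  ~~~^^^^^^^^^
IndexError: index -1 is out of bounds for axis 0 with size 0
```

View pics/n.png

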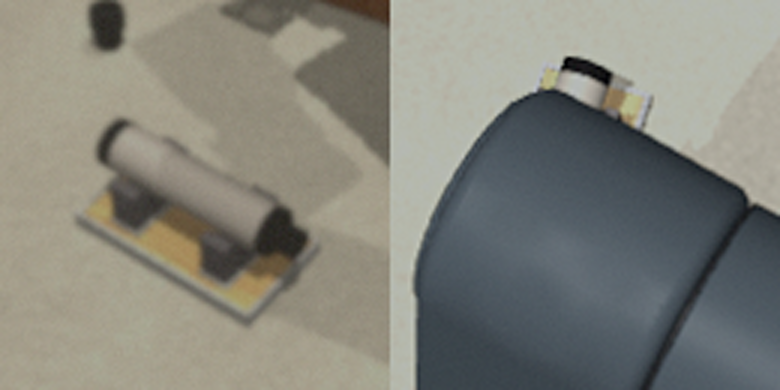

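View pics/n_top.png

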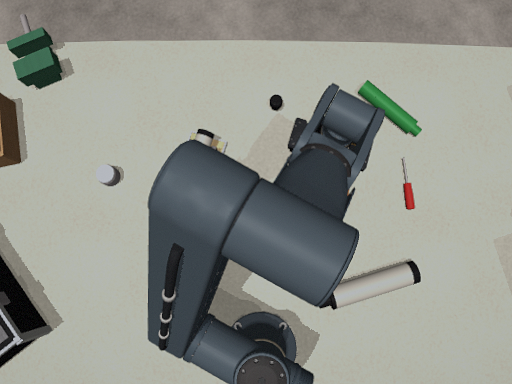

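The side view shows the tube level in both saddles. Its barrel ends are at −99 and +99 to +100 mm from the midpoint between the saddles. The bystanders haven't moved, and the gripper is well clear.

```bash
python3 -c "
from rig import hand_in
print(hand_in())"
```

```text
the job is handed in; nothing more can be done
None
```

The job is done and handed in at about 20 s, well inside the 59 s limit.

- **Saddle:** I set the loose grey saddle on the bare studs, notch up, and pushed it past the catches while still gripped. I then pressed the notch floor with shut fingers at about 19.5 N. The floor stopped at z = 48.3 mm (48 expected), and the camera depth put both saddle tops at about 66 mm.
- **Tube:** Only then did I lift the smaller white tube, lower it into both saddles until it bore on them, let go and move clear. In the final side view the barrel ends are at about −99 and +99 to +100 mm from the midpoint between the saddles.
- **Level and height:** The tube's top reads the same at both ends, so it lies level. That reading, about 101 mm, is 3 mm above the nominal 98 mm. The same camera read 5 mm high on the tube in its rest, so I put it down to depth noise.
- **Not confirmed from above:** The arm hid most of the tube in the last top picture. That view confirmed only the far end, at +98 to +100 mm, so the rest relies on the side camera.
- **Bystanders:** The eyepiece, tin and screwdriver look unmoved by eye; I did not measure them.

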